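# Clear the fixative can's nozzle and snap its overcap down, still pressing

### The job

The spray can of drawing fixative in the wooden bench block has just been used: clear it by pressing its nozzle all the way down and letting it spring back up. Then take the round hollow overcap that stands on the bench, set it over the nozzle and push it straight down onto the can's collar until it clicks home, and keep pressing after the click: finish while still holding it there, fully seated, with your fingers on the cap and pushing it down firmly. Leave the tape roll, the glue pot, the eraser and the pencil where they are.

Things in the scene. Friction and masses are not known exactly. Their poses are not given: they have to be found in the camera images.
- can_block: Wooden block screwed to the bench, 74x150x45 mm (x, y, z); cannot move. Origin: centre of its underside; z up. In its bore at y = +36 mm stands, fixed, the spray can: aluminium with a plain paper label, 52 mm in diameter, the taller of the two. In the bore at y = -36 mm stands, fixed, a dark bottle 47 mm in diameter, top 128 mm above the bench.
- seat (a point): On the spray can's vertical axis, level with the flat top of the collar flange (49 mm diameter) on which the overcap's rim rests when home; 128 mm above the bench, z up. Above the flange the collar goes on as a fixed stud 35 mm in diameter, 15.5 mm high, with a chamfered top; above that is the nozzle.
- lug_ring (a point): Centre of the ring of four spring-loaded snap lugs that stand out of the stud's side to a diameter of 43 mm; on the can's axis, 6.5 mm above seat. z up. They give way inwards when the overcap is pushed down over them and spring out again behind its bead.
- nozzle_top (a point): Centre of the top of the spray nozzle, a round upright button 17 mm in diameter on the can's axis, 31 mm above the seat when it is up; it moves down with the nozzle. z up.
- nozzle (a joint): How far the nozzle is pressed down, in m: 0 = up (spring rest), 0.004 = all the way down. The spring pushes back with about 2.4 N at the start of the stroke and 5.6 N at its end; it comes back up by itself.
- overcap: The can's loose overcap, plain plastic, 25 g: a hollow round cup standing mouth down on the bench, 48 mm in outer diameter, 40 mm high, closed flat top, fine ribs low on the skirt. Origin: centre of the mouth rim (underside), z up through the closed top. Inside 37 mm deep, 44 mm wide, wall 2 mm. It fits in any yaw. It is home when its origin coincides with seat.
- cap_bead (a point): Centre of the snap bead inside the overcap's mouth (2.2 mm above its origin), which narrows it to 39 mm. Pushed down over the stud, the bead meets the lugs with the cap 8 to 9 mm above home; resistance rises to about 8 to 13 N and drops suddenly about 4 to 5 mm above home (the click). After that nothing but the hand presses the cap on its seat.
- tape_roll: Bystander: roll of masking tape lying flat, ring 104 mm in diameter, 25 mm high. Origin: centre of its underside.
- glue_pot: Bystander: round pot of paste with a screw lid, 78 mm in diameter, 86 mm high, wider and taller than the overcap and not hollow. Origin: centre of its underside.
- eraser: Bystander: drawing eraser, 22 x 46 x 13 mm. Origin: centre of its underside.
- drawing_pencil: Bystander: pencil lying flat, 9 x 135 x 8 mm, its length along y. Origin: centre of its underside.

How it is judged (in metres and radians):
On the way, in this order (a step that is already met when the one before it is completed fails the run):
1. the nozzle is pressed all the way down while the overcap is still off the can (value of joint nozzle above 0.003 m and horizontal distance between overcap and seat above 0.05 m), for 0.1 s.
2. the nozzle has sprung back up (value of joint nozzle below 0.001 m), for 0.1 s.
3. the overcap has clicked home on the collar (z of overcap in the frame of seat between -0.003 and 0.0015 m and horizontal distance between overcap and seat below 0.003 m and angle between overcap's own z axis and vertical below 0.05 rad), for 0.1 s.
At the end, for the whole second after the job is handed in: The overcap sits home on the collar: its rim within 1.5 mm of the seat's height, centred within 3 mm, upright within 0.05 rad, with the nozzle up (less than 1 mm down) inside it; the fingers are still on it and press it onto the can with more than 3 N (all of step 3 and contact force between overcap and can_block above 3 N and contact force between the fingers and overcap above 1 N and value of joint nozzle below 0.001 m); the arm keeps its last pose, push and grip.
It fails at once if the roll of masking tape is pushed more than 30 mm from its place (distance of tape_roll from where it was at the start of the episode above 0.03 m).
It fails at once if the glue pot is pushed more than 30 mm from its place (distance of glue_pot from where it was at the start of the episode above 0.03 m).
It fails at once if the eraser is pushed more than 30 mm from its place (distance of eraser from where it was at the start of the episode above 0.03 m).
It fails at once if the pencil is pushed more than 30 mm from its place (distance of drawing_pencil from where it was at the start of the episode above 0.03 m).
It also fails if it takes over 53 s, if anything falls off the work surface, if the arm or the gripper's body presses on something with over 40 N, if the wrist force passes 120 N, or if a joint passes its speed limit or range.

### The arm

A 6-joint arm with a two-finger parallel gripper is mounted at the origin on a cart in front of the work surface, level with it; the furniture and walls round the work are solid. World frame = base frame: x ahead of the robot, y to its left, z up, the work surface at z = 0. Lengths are in mm, angles in rad, forces in N, time in s.
With the tool pointing down it reaches from about 300 to 850 mm from the base axis. Payload 5.4 kg.
Tool frame: the origin (TCP) lies at the very end of the fingers, on their centre line; the grasp point (between the pads) lies 19 mm behind it; z points along the fingers, y is the line along which they close (so a half turn about z gives the same grasp; the last joint's range is limited). The gripper opens to 85 mm and grips with 20 to 120 N. Pads are 22 mm wide; open, the fingers measure 114 mm over their backs; the gripper's body (76 mm by 85 mm) begins 54 mm behind the grasp point. The pads swing forward as they close: fully open they stand 13 mm farther back than shut.
Start: joints at [1.088, 0.158, 1.597, -0, 1.386, -0.21], TCP at [154.932, 553.717, 231.299] pointing down, gripper open.
Joint ranges: [-2.91, 2.91], [-0.94, 2.29], [0.18, 2.7], [-1.29, 4.43], [0.17, 2.64], [-3, 3]. Speed limits (rad/s): [2.57, 2.57, 3.14, 3.14, 3.14, 3.14].

### API

Orientations are given as a 3x3 rotation matrix whose columns are the frame's x, y, z axes.
In Python, from workcell import manip gives the robot as it stands.
- The arm moves only by the tool arm_command, never from a script. Its arguments are lists of equal length, an entry for each row: "translation": the shift along the tool's x, y, z in cm, a list of three; "turn": the turn, a rotation vector about the tool's x, y, z in rad, a list of three. In form: {"translation": [[x, y, z], ...], "turn": [[wx, wy, wz], ...]}. A call has exactly 5 rows; each row is the pose to reach, as a shift and turn from the pose commanded when the call began, along the tool's axes at that moment; what a row does not reach only later rows make up. A row lasts 1/10 s, in which the tool goes at most 50 mm and 8.59 degrees, less where a joint would pass 70% of its speed; a pose out of reach is approached as far as the arm can. A call with a gripper value outside its range is refused whole. "jaw" is the opening, from -1 (shut) to 1 (fully open), set as the call begins (left out, the last holds). The fingers move at their own pace and stop on an object; "squeeze" is the grip in N (left out, the last holds). Time passes only in rows, so rows that repeat a pose let the fingers close, or fill a call up. It gives the time, the measured TCP pose, the force, the opening and the grip force at its end, in the units of the state.
- manip.get_obs(): the state, without advancing time (a new reading comes with each control period).
- manip.capture(name): name is "scene" or "top"; returns a dict with "frame" (480x640x3 uint8, red, green, blue), "z_map" (480x640 float32, mm along the optical axis (not along the pixel's ray), 0 where there is no reading), "fx", "fy", "cx", "cy" (pixels), "k1" (the pictures are not rectified: a ray, as slopes to the right and down, at radius r is drawn at 1 + k1 r^2 times it, then the intrinsics apply), "rvec" (rotation vector, rad) and "tvec" (3), from world to camera coordinates, as OpenCV has them. Camera axes: x right, y down, z forward; pixel columns grow to the right and rows downward; lengths in mm; the calibration is good to about 2 mm. A picture is of the moment at which its call begins.
- manip.job_done(): hands the job in; it is judged then, once.
Trained networks look in a picture, given as the dict that the camera call returned (one of the last four; its "shot" number tells which), for a name from the list of things; names that differ only in an ending like _2 or _b are one class to them, and where a whole thing is asked for, a point or a joint stands for the part that bears it (a point fixed in the world has none). Each returns a list of dicts, best first, with "score" (0 to 1); they miss things now and then, are a little off and sometimes report something else, mostly with a low value. They report only what shows in the picture. A call takes as long as a camera call.
- manip.spot_in(picture, target): "rect" ([centre column, centre row, width, height] in pixels, round what is visible of it).
- manip.place_of(picture, target): "centre" ([column, row] in pixels: a listed point, or the origin of a listed thing).
The state is a dict: "clock": time; "qpos": joint angles; "qd": joint speeds; "joint_torque": joint torques, N m; "eef_pos": TCP position; "orientation": TCP orientation; "ft_force": force on the tool from outside, world axes, zero at the start; "wrist_torque": the same for the moment, N m; "opening": finger opening in mm; "grasp_force": force on a finger pad.
Only numpy, scipy, OpenCV 4.12 (cv2) and the standard library are available. Lean on these libraries where they do the work, as an engineer would, in place of code of your own. Each camera call takes 0.05 s, during which the arm holds its last target. There are 200 camera calls.

## Working session

There is one attempt and no reset: what is moved stays moved. The work goes in short steps, Python scripts to look and compute and a tool call to move; the robot and the scene stay as the last step left them, time stands still between calls to the robot, and variables do not carry over. Pictures are saved under pics/ and viewed, at most 10 in all, crops included, and the job is handed in when it is done.

Besides the shell and the picture viewer there is one more tool, called after ">>>" as a command line: name --argument value ..., lists and objects as JSON in quotes. arm_command: Moves the arm, as the interface text tells. Its arguments: {"type":"object","properties":{"translation":{"type":"array","items":{"type":"array","items":{"type":"number"}}},"turn":{"type":"array","items":{"type":"array","items":{"type":"number"}}},"jaw":{"type":"number"},"squeeze":{"type":"number"}},"required":["translation","turn"]}

```bash
mkdir -p pics
cat > h.py <<'E'
import numpy as np, cv2
from workcell import manip
def ray(p,uv):
    x=(uv[0]-p['cx'])/p['fx']; y=(uv[1]-p['cy'])/p['fy']
    r=np.hypot(x,y); s=r
    for _ in range(20): s=r/(1+p['k1']*s*s)
    k=s/r if r>0 else 1
    R=cv2.Rodrigues(np.array(p['rvec'],float))[0]; t=np.array(p['tvec'],float).ravel()
    return -R.T@t, R.T@np.array([x*k,y*k,1.]),
def onz(p,uv,z):
    o,d=ray(p,uv); return o+d*(z-o[2])/d[2]
def cloud(p):
    Z=p['z_map']; v,u=np.mgrid[:480,:640]
    x=(u-p['cx'])/p['fx']; y=(v-p['cy'])/p['fy']; r=np.hypot(x,y); s=r.copy()
    for _ in range(20): s=r/(1+p['k1']*s*s)
    k=np.where(r>0,s/np.maximum(r,1e-9),1)
    R=cv2.Rodrigues(np.array(p['rvec'],float))[0]; t=np.array(p['tvec'],float).ravel()
    P=np.stack([x*k*Z,y*k*Z,Z],-1)
    W=(P-t)@R; W[Z<=0]=np.nan
    return W
E
cat > a.py <<'E'
from h import *
np.set_printoptions(precision=1,suppress=True)
o=manip.get_obs(); print(o['clock'],o['eef_pos'],o['orientation'],o['opening'],o['ft_force'])
ims=[]
for n in('top','scene'):
    p=manip.capture(n); ims.append(p['frame']); C=cloud(p); print(n, ray(p,(320,240))[0])
    np.savez('last_'+n,C=C)
    for t in('overcap','nozzle_top','seat','can_block','tape_roll','glue_pot','eraser','drawing_pencil'):
        z={'nozzle_top':159,'seat':128}.get(t,0)
        for r in manip.place_of(p,t)[:2]:
            print(t,round(r['score'],2),np.array(r['centre']),onz(p,r['centre'],z))
        if t in('overcap','glue_pot'):
            for r in manip.spot_in(p,t)[:2]: print('  rect',round(r['score'],2),np.array(r['rect']))
    cv2.imwrite('pics/%s1.png'%n,p['frame'][:,:,::-1])
E
python3 a.py
```

```text
0.0 [154.7 553.2 230.3] [[-1.   0.3 -0. ]
 [ 0.3  1.  -0. ]
 [ 0.  -0.  -1. ]] 85.22594885214309 [-0.   0.5 -0.6]
top [ 252.1   41.2 1230.9]
overcap 0.79 [436.4 248.4] [ 465.2 -236.2    0. ]
  rect 0.66 [439.1 246.4  26.5  23.7]
nozzle_top 0.71 [236.7 178.9] [605.3 179.  159. ]
nozzle_top 0.53 [233.5 177.7] [608.3 185.3 159. ]
seat 0.76 [233.7 181.3] [610.9 189.3 128. ]
can_block 0.81 [263.4 194.1] [617.3 140.4   0. ]
tape_roll 0.65 [420.7 174.4] [ 638.8 -220.     0. ]
tape_roll 0.6 [435.8 248.2] [ 465.7 -234.9    0. ]
glue_pot 0.98 [199.  277.3] [438. 292.   0.]
glue_pot 0.69 [235.1 180.7] [653.7 203.3   0. ]
  rect 0.94 [194.5 272.1  45.   35.4]
eraser 0.79 [355.  288.7] [389.1 -48.    0. ]
drawing_pencil 0.83 [406.5 296. ] [ 364.8 -158.9    0. ]
scene [ -50.5 -309.2  700.7]
overcap 0.8 [446.4 367.3] [ 459.2 -240.     0. ]
overcap 0.5 [291.6 180.7] [751.2 297.8   0. ]
  rect 0.81 [448.9 359.6  35.   38.9]
nozzle_top 0.37 [295.3 168.6] [607.6 179.  159. ]
seat 0.77 [291.9 180.7] [605.1 186.4 128. ]
can_block 0.56 [309.1 233.5] [610.1 146.8   0. ]
can_block 0.22 [378.3 388.2] [ 359.6 -163.1    0. ]
tape_roll 0.58 [475.4 290.9] [ 655.2 -219.1    0. ]
glue_pot 0.96 [213.6 249.6] [452.3 283.5   0. ]
  rect 0.73 [207.6 233.8  41.8  57.3]
eraser 0.81 [324.8 340.4] [389.8 -39.2   0. ]
drawing_pencil 0.66 [377.6 387.3] [ 360.4 -161.4    0. ]
drawing_pencil 0.39 [308.4 232.3] [612.5 150.3   0. ]
```

View pics/top1.png

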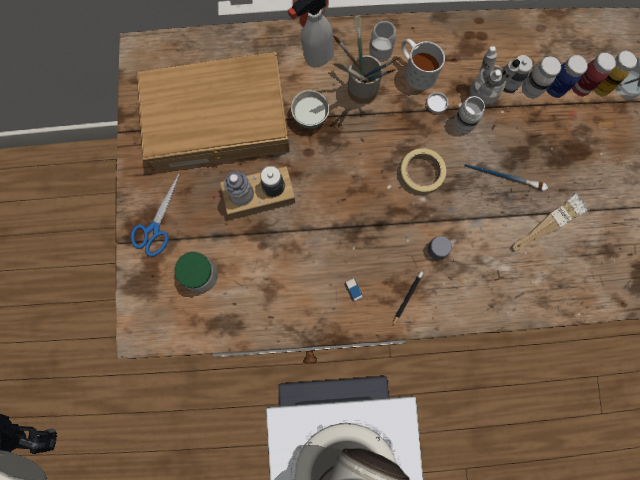

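View pics/scene1.png

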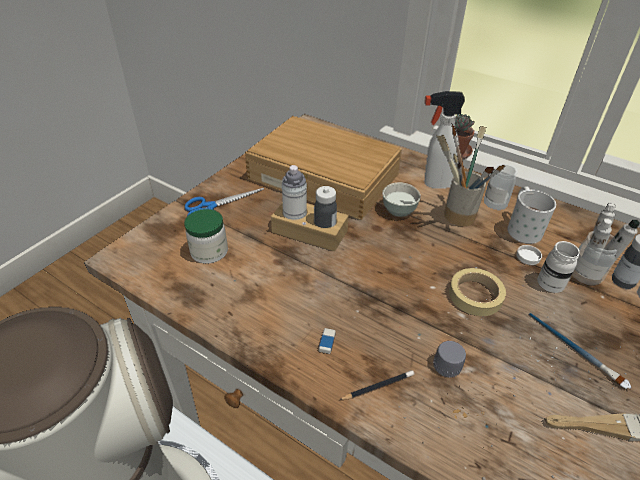

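The top view shows the can at about (236,183), the dark bottle at (271,180), the cap at (441,247), and the bystanders well apart. I'll refine the can and cap positions from depth.

```bash
cat > b.py <<'E'
from h import *
np.set_printoptions(precision=1,suppress=True)
def fit(Q,r):
    from scipy.optimize import least_squares
    c=np.median(Q,0)
    return least_squares(lambda c:np.hypot(*(Q-c).T)-r,c,loss='soft_l1').x
for n in('top','scene'):
    C=np.load('last_%s.npz'%n)['C'].reshape(-1,3); C=C[~np.isnan(C[:,0])]
    def sel(x,y,R,z0,z1): return C[(np.hypot(C[:,0]-x,C[:,1]-y)<R)&(C[:,2]>z0)&(C[:,2]<z1)]
    print(n)
    q=sel(462,-238,45,36,46); print('cap top',len(q),q.mean(0),q.min(0),q.max(0), cv2.minEnclosingCircle(q[:,:2].astype(np.float32)))
    q=sel(462,-238,45,8,34); print('cap side',len(q),fit(q[:,:2],24))
    q=sel(607,183,30,152,170); print('nozzle',len(q),q.mean(0),q.min(0),q.max(0))
    q=sel(607,183,45,55,115); print('can side',len(q),fit(q[:,:2],26))
    q=sel(607,183,33,130,150); print('collar',len(q),fit(q[:,:2],17.5))
    q=sel(615,112,35,120,140); print('bottle top',len(q),q.mean(0))
    q=sel(615,112,30,55,110); print('bottle side',len(q),fit(q[:,:2],23.5))
    q=sel(613,145,90,38,48); print('block top',len(q),cv2.minAreaRect(q[:,:2].astype(np.float32)))
    q=sel(613,145,500,-8,8); print('bench z',np.median(q[:,2]))
E
python3 b.py
```

```text
top
cap top 316 [ 463.9 -237.2   39.4] [ 441.2 -260.6   36. ] [ 487.4 -215.3   44.8] ((463.98187255859375, -236.91952514648438), 23.705163955688477)
cap side 73 [ 464.5 -239.1]
nozzle 62 [607.6 186.3 157.9] [599.9 178.6 152.9] [616.9 194.9 163.3]
can side 202 [609.  186.9]
collar 242 [609.9 187.3]
bottle top 135 [619.1 115.1 122.3]
bottle side 201 [622.3 115.7]
block top 1082 ((614.67333984375, 151.47195434570312), (75.98094177246094, 150.95864868164062), 10.499290466308594)
bench z -0.6965853890879287
scene
cap top 534 [ 461.3 -239.3   39.8] [ 439.4 -262.2   36.1] [ 484.7 -215.6   43.8] ((461.41534423828125, -238.82174682617188), 24.212696075439453)
cap side 295 [ 463.7 -238.9]
nozzle 56 [607.  183.2 158. ] [598.9 175.8 152.2] [615.6 192.6 163.3]
can side 550 [574.2 157.7]
collar 232 [610.6 185.6]
bottle top 170 [620.1 113.5 122.4]
bottle side 475 [589.8  92.1]
block top 937 ((616.0195922851562, 150.0906982421875), (78.81159973144531, 152.06980895996094), 10.24561882019043)
bench z 0.6858165121416182
```

```bash
cat > m.py <<'E'
import sys; from h import *
from scipy.spatial.transform import Rotation as Ro
np.set_printoptions(precision=3,suppress=True)
# usage: m.py x y z -> shift (cm) and turn from the measured pose to tool-down, axes x=-X,y=+Y
o=manip.get_obs(); R=np.array(o['orientation']); p=np.array(o['eef_pos'])
T=np.diag([-1.,1,-1])
print(o['clock'],p,'ft',o['ft_force'],'open',o['opening'],'gf',o['grasp_force'])
print('shift cm',R.T@(np.array(list(map(float,sys.argv[1:4])))-p)/10,'turn',Ro.from_matrix(R.T@T).as_rotvec())
E
python3 m.py 608.6 186 200
```

```text
1.1 [154.929 553.727 231.328] ft [0.615 0.076 0.97 ] open 85.71044414634939 gf 0.0
shift cm [-53.597 -23.191   3.132] turn [ 0.    -0.    -0.273]
```

>>> arm_command --translation '[[-4,-1.7,0],[-8,-3.4,0],[-12,-5.1,0],[-16,-6.8,0],[-20,-8.5,0]]' --turn '[[0,0,-0.06],[0,0,-0.12],[0,0,-0.18],[0,0,-0.23],[0,0,-0.273]]' --jaw -1

```text
clock: 1.6
eef_pos: [325.8, 416.8, 231.5]
orientation: [[-1.0, -0.002, 0.0], [-0.002, 1.0, 0.0], [-0.0, 0.0, -1.0]]
ft_force: [0.4, 0.8, -0.2]
opening: 12.5
grasp_force: 0.0
```

```bash
python3 m.py 608.6 186 180
```

```text
1.6 [325.776 416.794 231.461] ft [ 0.404  0.763 -0.16 ] open 12.483157569623668 gf 0.0
shift cm [-28.226 -23.148   5.149] turn [0.    0.    0.002]
```

>>> arm_command --translation '[[-2.8,-2.3,0],[-5.7,-4.6,0],[-8.5,-7,0],[-11.4,-9.3,0],[-14.2,-11.6,0]]' --turn '[[0,0,0],[0,0,0],[0,0,0],[0,0,0],[0,0,0]]'

```text
clock: 2.1
eef_pos: [467.8, 300.9, 231.4]
orientation: [[-1.0, 0.0, 0.0], [0.0, 1.0, 0.0], [-0.0, 0.0, -1.0]]
ft_force: [-0.3, -0.2, 0.9]
opening: 0.0
grasp_force: 0.0
```

>>> arm_command --translation '[[-3.5,-2.9,0],[-7.1,-5.8,1],[-10.6,-8.7,2],[-14.2,-11.6,3.5],[-14.2,-11.6,4.6]]' --turn '[[0,0,0],[0,0,0],[0,0,0],[0,0,0],[0,0,0]]'

```text
clock: 2.6
eef_pos: [612.0, 181.6, 183.9]
orientation: [[-1.0, 0.005, 0.001], [0.005, 1.0, -0.002], [-0.001, -0.002, -1.0]]
ft_force: [-1.2, -0.0, -0.4]
opening: -0.4
grasp_force: 0.0
```

```bash
python3 m.py 608.6 186 162
python3 - <<'E'
from h import *
p=manip.capture('scene'); cv2.imwrite('pics/s2.png',cv2.resize(p['frame'][80:260,200:420,::-1],None,fx=3,fy=3))
p=manip.capture('top'); cv2.imwrite('pics/t2.png',cv2.resize(p['frame'][130:230,180:310,::-1],None,fx=5,fy=5))
E
```

```text
2.6 [612.007 181.596 183.933] ft [-1.198 -0.012 -0.359] open -0.43471504834871594 gf 0.0
shift cm [0.345 0.442 2.192] turn [-0.002  0.001 -0.005]
```

View pics/s2.png

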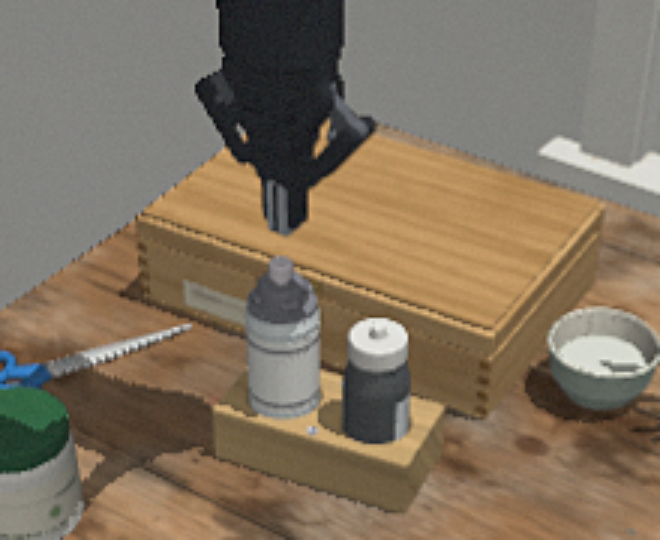

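The fingers are centred above the nozzle (crop: fingertips at (285,232), nozzle at (280,265)). Now I'll press.

>>> arm_command --translation '[[0,0,1.0],[0,0,2.0],[0,0,2.5],[0,0,2.8],[0,0,2.8]]' --turn '[[0,0,0],[0,0,0],[0,0,0],[0,0,0],[0,0,0]]'

```text
clock: 3.2
eef_pos: [608.1, 186.8, 157.5]
orientation: [[-1.0, -0.001, -0.001], [-0.001, 1.0, 0.0], [0.001, 0.0, -1.0]]
ft_force: [-1.4, 0.6, 2.9]
opening: 0.1
grasp_force: 1.7
```

>>> arm_command --translation '[[0,0,0.1],[0,0,0.2],[0,0,0.3],[0,0,0.3],[0,0,0.3]]' --turn '[[0,0,0],[0,0,0],[0,0,0],[0,0,0],[0,0,0]]'

```text
clock: 3.7
eef_pos: [609.0, 186.4, 155.1]
orientation: [[-1.0, -0.0, 0.001], [-0.0, 1.0, 0.001], [-0.001, 0.001, -1.0]]
ft_force: [-2.4, 2.5, 5.3]
opening: -0.1
grasp_force: 2.8
```

>>> arm_command --translation '[[0,0,0.1],[0,0,0.15],[0,0,0.15],[0,0,0.15],[0,0,0.15]]' --turn '[[0,0,0],[0,0,0],[0,0,0],[0,0,0],[0,0,0]]'

```text
clock: 4.2
eef_pos: [609.1, 186.4, 155.0]
orientation: [[-1.0, -0.0, 0.001], [-0.0, 1.0, 0.001], [-0.001, 0.001, -1.0]]
ft_force: [-6.3, 1.6, 12.2]
opening: 0.1
grasp_force: 6.0
```

It bottomed out with 12 N at z = 155. I'll lift and go to the cap.

>>> arm_command --translation '[[0,0,-1],[0,0,-3],[0,0,-5],[0,0,-7],[0,0,-7.7]]' --turn '[[0,0,0],[0,0,0],[0,0,0],[0,0,0],[0,0,0]]'

```text
clock: 4.7
eef_pos: [610.0, 185.7, 232.1]
orientation: [[-1.0, 0.0, 0.004], [0.0, 1.0, -0.0], [-0.004, -0.0, -1.0]]
ft_force: [-0.1, -0.9, 0.8]
opening: -0.2
grasp_force: 0.0
```

>>> arm_command --translation '[[1.3,-4,0],[2.8,-8.3,0],[4.3,-12.6,0],[5.8,-16.9,0],[7.3,-21.2,0]]' --turn '[[0,0,0],[0,0,0],[0,0,0],[0,0,0],[0,0,0]]' --jaw 1

```text
clock: 5.2
eef_pos: [534.6, -27.7, 228.8]
orientation: [[-1.0, -0.0, -0.001], [-0.0, 1.0, -0.0], [0.001, -0.0, -1.0]]
ft_force: [-0.1, -1.8, 0.5]
opening: 72.4
grasp_force: 0.0
```

>>> arm_command --translation '[[1.5,-4.3,0],[3,-8.6,0],[4.5,-12.9,0],[6.2,-17.5,0],[7.3,-21.2,0]]' --turn '[[0,0,0],[0,0,0],[0,0,0],[0,0,0],[0,0,0]]'

```text
clock: 5.7
eef_pos: [461.1, -240.3, 229.0]
orientation: [[-1.0, 0.001, -0.001], [0.001, 1.0, -0.0], [0.001, -0.0, -1.0]]
ft_force: [0.8, -0.0, 0.6]
opening: 85.8
grasp_force: 0.0
```

>>> arm_command --translation '[[0,0,3],[0,0,6],[0,0,9],[0,0,12],[0,0,14]]' --turn '[[0,0,0],[0,0,0],[0,0,0],[0,0,0],[0,0,0]]'

```text
clock: 6.2
eef_pos: [461.1, -237.2, 86.6]
orientation: [[-1.0, 0.0, -0.003], [0.0, 1.0, 0.002], [0.003, 0.002, -1.0]]
ft_force: [0.3, -0.2, -0.5]
opening: 85.9
grasp_force: 0.0
```

```bash
python3 m.py 463 -238 12
python3 - <<'E'
from h import *
p=manip.capture('scene'); cv2.imwrite('pics/s3.png',cv2.resize(p['frame'][250:430,340:560,::-1],None,fx=3,fy=3))
E
```

```text
6.2 [ 461.127 -237.152   86.574] ft [ 0.344 -0.208 -0.481] open 85.9250278912336 gf 0.0
shift cm [-0.212 -0.101  7.457] turn [ 0.002 -0.003 -0.   ]
```

View pics/s3.png

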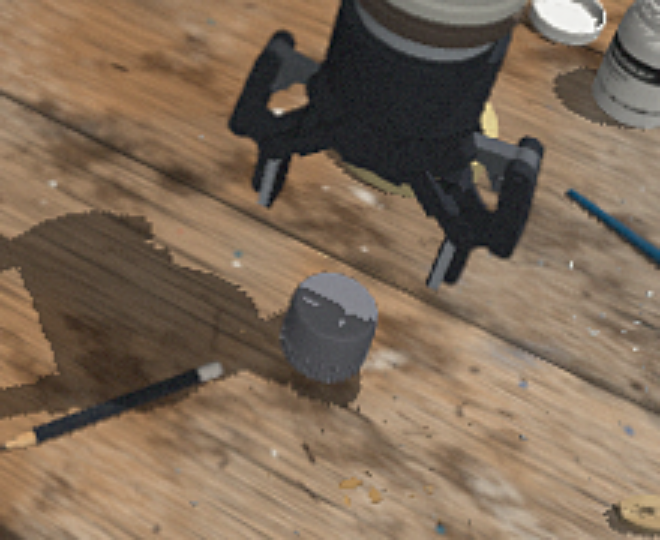

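The open fingers (crop ~(265,190) and (440,270)) straddle the cap at (330,325), and the pencil is clear of them. Now I'll lower and grip.

>>> arm_command --translation '[[0,0,3],[0,0,6],[0,0,7.5],[0,0,8.1],[0,0,8.1]]' --turn '[[0,0,0],[0,0,0],[0,0,0],[0,0,0],[0,0,0]]'

```text
clock: 6.75
eef_pos: [462.4, -237.9, 8.4]
orientation: [[-1.0, -0.0, -0.001], [-0.0, 1.0, 0.001], [0.001, 0.001, -1.0]]
ft_force: [0.3, 0.0, 1.4]
opening: 85.3
grasp_force: 0.0
```

>>> arm_command --translation '[[0,0,0],[0,0,0],[0,0,0],[0,0,0],[0,0,0]]' --turn '[[0,0,0],[0,0,0],[0,0,0],[0,0,0],[0,0,0]]' --jaw -1 --squeeze 60

```text
clock: 7.25
eef_pos: [463.8, -238.8, 10.5]
orientation: [[-1.0, -0.0, 0.002], [-0.0, 1.0, -0.002], [-0.002, -0.002, -1.0]]
ft_force: [-1.4, 0.1, 5.9]
opening: 46.6
grasp_force: 61.4
```

>>> arm_command --translation '[[0,0,0],[0,0,0],[0,0,0],[0,0,0],[0,0,0]]' --turn '[[0,0,0],[0,0,0],[0,0,0],[0,0,0],[0,0,0]]'

```text
clock: 7.75
eef_pos: [463.8, -238.9, 10.5]
orientation: [[-1.0, -0.0, 0.002], [-0.0, 1.0, -0.002], [-0.002, -0.002, -1.0]]
ft_force: [-1.6, 0.0, 5.2]
opening: 46.7
grasp_force: 61.4
```

```bash
python3 m.py 463 -238 12
python3 - <<'E'
from h import *
p=manip.capture('scene'); cv2.imwrite('pics/s4.png',cv2.resize(p['frame'][250:430,340:560,::-1],None,fx=3,fy=3))
E
```

```text
7.75 [ 463.821 -238.851   10.51 ] ft [-1.592  0.049  5.2  ] open 46.6774772320618 gf 61.38598786666989
shift cm [ 0.082  0.085 -0.149] turn [-0.002  0.002  0.   ]
```

View pics/s4.png

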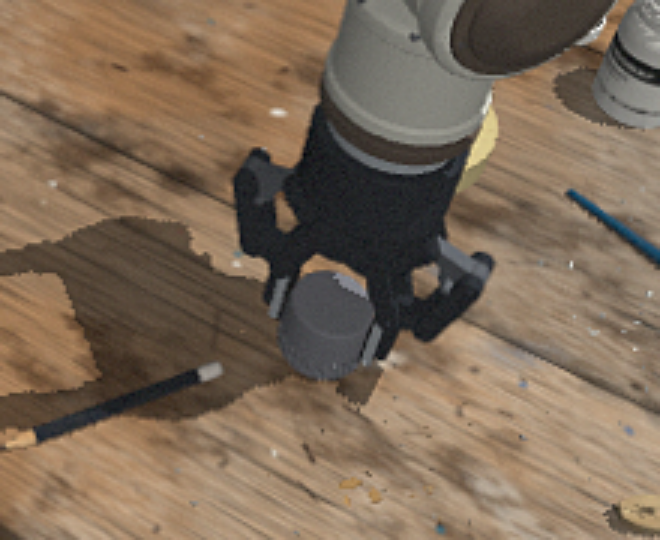

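The cap is gripped evenly between the pads (crop ~(325,320)). I'll lift it and carry it to the can.

>>> arm_command --translation '[[0,0,-2],[0,0,-6],[0,0,-10],[0,0,-14.5],[0,0,-18.5]]' --turn '[[0,0,0],[0,0,0],[0,0,0],[0,0,0],[0,0,0]]'

```text
clock: 8.3
eef_pos: [463.0, -238.1, 196.8]
orientation: [[-1.0, -0.0, 0.002], [-0.0, 1.0, -0.002], [-0.002, -0.002, -1.0]]
ft_force: [0.9, -1.2, -0.9]
opening: 46.6
grasp_force: 61.6
```

>>> arm_command --translation '[[-1.3,4,-1],[-2.8,8.3,-2],[-4.3,12.6,-3],[-5.8,16.9,-3.5],[-7.3,21.2,-3.5]]' --turn '[[0,0,0],[0,0,0],[0,0,0],[0,0,0],[0,0,0]]'

```text
clock: 8.8
eef_pos: [536.7, -24.4, 230.8]
orientation: [[-1.0, -0.0, 0.003], [-0.0, 1.0, -0.001], [-0.003, -0.001, -1.0]]
ft_force: [0.1, -0.2, -0.4]
opening: 46.6
grasp_force: 61.6
```

>>> arm_command --translation '[[-1.5,4.3,0],[-3,8.6,0],[-4.5,12.9,0],[-6.2,17.7,0],[-7.3,21.2,0]]' --turn '[[0,0,0],[0,0,0],[0,0,0],[0,0,0],[0,0,0]]'

```text
clock: 9.3
eef_pos: [609.1, 188.8, 229.4]
orientation: [[-1.0, -0.002, 0.001], [-0.002, 1.0, 0.001], [-0.001, 0.001, -1.0]]
ft_force: [0.3, -1.3, -0.4]
opening: 46.4
grasp_force: 61.6
```

>>> arm_command --translation '[[0,0,1],[0,0,2],[0,0,3],[0,0,4],[0,0,4]]' --turn '[[0,0,0],[0,0,0],[0,0,0],[0,0,0],[0,0,0]]'

```text
clock: 9.8
eef_pos: [607.3, 184.8, 186.4]
orientation: [[-1.0, 0.001, -0.004], [0.001, 1.0, -0.001], [0.004, -0.001, -1.0]]
ft_force: [-0.6, -0.1, -0.1]
opening: 46.4
grasp_force: 61.7
```

```bash
python3 m.py 608.6 186 182
python3 - <<'E'
from h import *
from scipy.optimize import least_squares
np.set_printoptions(precision=1,suppress=True)
p=manip.capture('scene'); cv2.imwrite('pics/s5.png',cv2.resize(p['frame'][80:260,200:420,::-1],None,fx=3,fy=3))
C=cloud(p).reshape(-1,3); C=C[~np.isnan(C[:,0])]
for z0,z1,r in((50,115,26),(131,141,17.5),(172,182,24),(182,192,24),(192,206,24)):
    q=C[(np.hypot(C[:,0]-600,C[:,1]-180)<34)&(C[:,2]>z0)&(C[:,2]<z1)]
    f=least_squares(lambda c:np.hypot(*(q[:,:2]-c).T)-r,[609,186],loss='soft_l1'); print(z0,len(q),f.x,f.cost/max(len(q),1))
for t in('overcap','seat','nozzle_top','cap_bead'):
    for r in manip.place_of(p,t)[:2]: print(t,r['score'],r['centre'],onz(p,r['centre'],{'overcap':176,'seat':128,'nozzle_top':159,'cap_bead':178}[t]))
E
```

```text
9.8 [607.335 184.751 186.407] ft [-0.628 -0.058 -0.08 ] open 46.42575077779459 gf 61.65329505689442
shift cm [-0.128  0.125  0.44 ] turn [-0.001 -0.004 -0.001]
50 595 [610.5 185.9] 0.5126114783670788
131 90 [609.8 184.9] 1.313240490001782
172 41 [608.9 186.6] 0.36628598772193494
182 98 [608.2 186.1] 0.7747282725623924
192 175 [608.6 183.7] 2.253628278881498
overcap 0.9 [292.6, 160.9] [606.2 184.2 176. ]
seat 0.79 [289.1, 179.9] [604.1 192.8 128. ]
nozzle_top 0.37 [292.6, 164.2] [617.5 192.9 159. ]
cap_bead 0.66 [291.2, 159.0] [607.7 188.7 178. ]
cap_bead 0.43 [291.9, 176.7] [558.5 150.9 178. ]
```

View pics/s5.png

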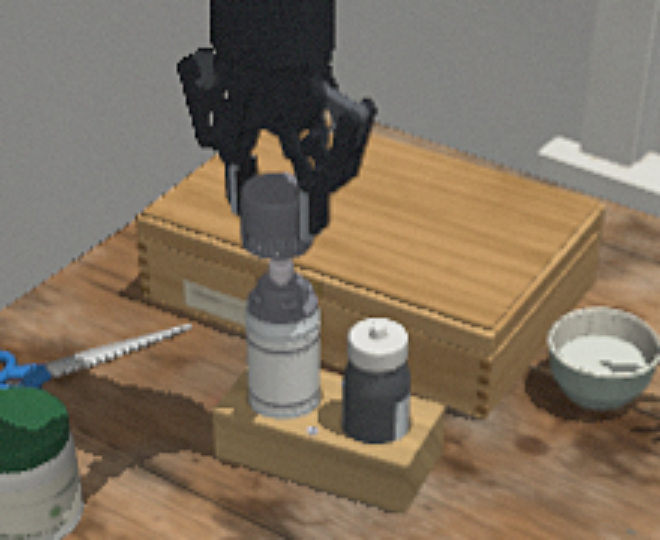

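The cap hangs just above the nozzle (crop cap (276,215), nozzle (281,265)), about 1 mm off towards −x/+y. I'll correct that and go down to just above the stud.

>>> arm_command --translation '[[-0.1,-0.1,0],[-0.1,-0.1,1],[-0.1,-0.1,2],[-0.1,-0.1,3],[-0.1,-0.1,3.1]]' --turn '[[0,0,0],[0,0,0],[0,0,0],[0,0,0],[0,0,0]]'

```text
clock: 10.55
eef_pos: [608.1, 184.9, 155.0]
orientation: [[-1.0, -0.0, -0.004], [-0.0, 1.0, -0.0], [0.004, -0.0, -1.0]]
ft_force: [-0.2, -0.7, -1.0]
opening: 46.2
grasp_force: 61.7
```

>>> arm_command --translation '[[0,0,0.1],[0,0,0.3],[0,0,0.5],[0,0,0.7],[0,0,0.7]]' --turn '[[0,0,0],[0,0,0],[0,0,0],[0,0,0],[0,0,0]]'

```text
clock: 11.05
eef_pos: [609.5, 185.0, 150.6]
orientation: [[-1.0, -0.0, -0.0], [-0.0, 1.0, 0.0], [0.0, 0.0, -1.0]]
ft_force: [-0.4, 0.0, 0.0]
opening: 46.7
grasp_force: 61.7
```

>>> arm_command --translation '[[0,0,0.1],[0,0,0.2],[0,0,0.3],[0,0,0.4],[0,0,0.5]]' --turn '[[0,0,0],[0,0,0],[0,0,0],[0,0,0],[0,0,0]]' --squeeze 90

```text
clock: 11.55
eef_pos: [610.3, 184.8, 147.1]
orientation: [[-1.0, -0.0, 0.002], [-0.0, 1.0, -0.0], [-0.002, -0.0, -1.0]]
ft_force: [-1.3, -0.6, 8.0]
opening: 45.7
grasp_force: 92.8
```

>>> arm_command --translation '[[0,0,0.1],[0,0,0.2],[0,0,0.3],[0,0,0.4],[0,0,0.4]]' --turn '[[0,0,0],[0,0,0],[0,0,0],[0,0,0],[0,0,0]]'

```text
clock: 12.05
eef_pos: [610.4, 184.5, 143.7]
orientation: [[-1.0, -0.0, 0.002], [-0.0, 1.0, -0.001], [-0.002, -0.001, -1.0]]
ft_force: [-4.1, -2.5, 4.8]
opening: 45.6
grasp_force: 92.4
```

>>> arm_command --translation '[[0,0,0.1],[0,0,0.2],[0,0,0.3],[0,0,0.3],[0,0,0.3]]' --turn '[[0,0,0],[0,0,0],[0,0,0],[0,0,0],[0,0,0]]'

```text
clock: 12.55
eef_pos: [609.8, 184.7, 138.8]
orientation: [[-1.0, -0.0, 0.0], [-0.0, 1.0, -0.001], [-0.0, -0.001, -1.0]]
ft_force: [-1.2, -4.2, 1.7]
opening: 45.6
grasp_force: 93.2
```

>>> arm_command --translation '[[0,0,0.1],[0,0,0.2],[0,0,0.3],[0,0,0.3],[0,0,0.3]]' --turn '[[0,0,0],[0,0,0],[0,0,0],[0,0,0],[0,0,0]]'

```text
clock: 13.05
eef_pos: [610.0, 184.8, 138.7]
orientation: [[-1.0, -0.001, 0.001], [-0.001, 1.0, -0.001], [-0.001, -0.001, -1.0]]
ft_force: [-7.9, -6.1, 15.0]
opening: 45.7
grasp_force: 94.6
```

It's seated: z stops at 138.7 (10.5 mm grip offset + 128) with a 15 N push. I'll check visually.

Run:
```python
from h import *
np.set_printoptions(precision=1,suppress=True)
p=manip.capture('scene'); cv2.imwrite('pics/s6.png',cv2.resize(p['frame'][80:260,200:420,::-1],None,fx=3,fy=3))
C=cloud(p).reshape(-1,3)
q=C[(np.hypot(C[:,0]-609,C[:,1]-185)<18)&(C[:,2]>150)&(C[:,2]<178)]; print(len(q),np.percentile(q[:,2],[50,75,90]))
for t in('overcap',):
    for r in manip.place_of(p,t)[:2]: print(t,r['score'],onz(p,r['centre'],128))
o=manip.get_obs(); print(o['clock'],o['eef_pos'],o['ft_force'],o['grasp_force'])
```

```text
136 [169.3 170.  170.4]
overcap 0.6 [602.9 185.8 128. ]
13.15 [610.  184.8 138.7] [-9.2 -4.1 15.1] 94.5915832486935
```

View pics/s6.png

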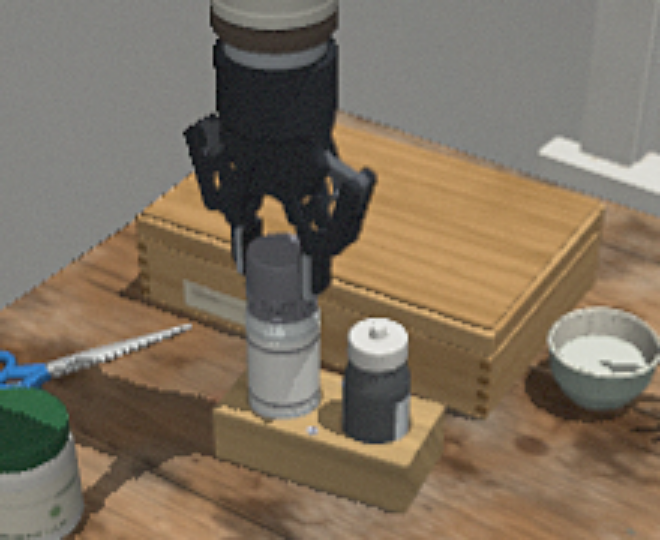

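The cap sits straight on the collar (crop (277,275)). I'll press a little more to confirm the hard stop.

>>> arm_command --translation '[[0,0,0.05],[0,0,0.1],[0,0,0.15],[0,0,0.15],[0,0,0.15]]' --turn '[[0,0,0],[0,0,0],[0,0,0],[0,0,0],[0,0,0]]'

```text
clock: 13.65
eef_pos: [610.1, 184.8, 138.6]
orientation: [[-1.0, -0.001, 0.001], [-0.001, 1.0, -0.001], [-0.001, -0.001, -1.0]]
ft_force: [-12.4, -6.3, 22.6]
opening: 45.9
grasp_force: 95.3
```

It's a rigid stop at 22 N with no slip, so I'm handing in.

```bash
python3 -c "
from workcell import manip
print(manip.job_done()); print(manip.get_obs()['ft_force'])"
```

```text
the job is handed in; nothing more can be done
None
the job is handed in; nothing more can be done
```

The job is handed in (no verdict came back): I pressed the nozzle to its stop and lifted clear, then clicked the overcap home and kept it gripped and pressed down at about 22 N; the four bystanders were not touched.

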